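# Lay the charcoal and hold the slotted spoon ready over the incense burner

## Robot

A 6-joint arm with a two-finger parallel gripper is mounted at the origin on the work surface. World frame = base frame: x ahead of the robot, y to its left, z up, the work surface at z = 0. Lengths are in m, angles in rad, forces in N, time in s.
With the tool pointing down it reaches from about 0.325 to 0.9 m from the base axis. Payload 6.1 kg.
Tool frame: the origin (TCP) lies midway between the tips of the shut fingers; the grasp point (between the pads) lies 19 mm behind it (manip.grip_point_offset is the distance from the TCP to the grasp point, in m); z points along the fingers, y is the line along which they close (so a half turn about z gives the same grasp; the last joint's range is limited). The gripper opens to 87 mm and grips with 3 to 60 N. Pads are 19 mm wide; open, the fingers measure 117 mm over their backs; the gripper's body (75 mm by 190 mm) begins 51 mm behind the grasp point.
Start: joints at [-1.234, 0.22, 1.526, -0, 1.395, -0.126], TCP at [0.279, -0.559, 0.223] pointing down, gripper open.
Joint ranges: [-2.98, 2.98], [-0.91, 2.08], [0.09, 2.57], [-1.24, 4.39], [0.2, 2.65], [-2.68, 2.68]. Speed limits (rad/s): [2.57, 2.57, 3.01, 3.14, 3.14, 3.14].

## Interface

Orientations are given as a rotation vector (axis times angle).
In Python, from bench import manip gives the robot as it stands.
- The arm moves only by the shell command python3 -m creep 'ROWS' [FORCE]. ROWS is a JSON object of lists of equal length, an entry for each row: "slide": the shift along the world's x, y, z in cm, a list of three; "delta_rot": the turn, a rotation vector about the world's x, y, z in rad, a list of three; "claw": the opening, from 0 (shut) to 1 (fully open). A call has exactly 5 rows; each row is the pose to reach, as a shift and turn from the pose commanded when the call began; what a row does not reach only later rows make up. A row lasts 1/10 s, in which the tool goes at most 50 mm and 8.59 degrees, less where a joint would pass 70% of its speed; a pose out of reach is approached as far as the arm can. A call with a gripper value outside its range is refused whole. The fingers move at their own pace and stop on an object; FORCE is the grip in N (left out, the last holds). Time passes only in rows, so rows that repeat a pose let the fingers close, or fill a call up. It gives the time, the measured TCP pose, the force, the opening and the grip force at its end, in the units of the state.
- manip.sense(): the state, without advancing time (a new reading comes with each control period).
- manip.capture(name): name is "scene" or "side" or "wrist"; returns (picture, depth): 384x512x3 uint8, red, green, blue; 384x512 float32, m along the optical axis (not along the pixel's ray), 0 where there is no reading.
- manip.camera_params(name): a dict with "vfov" (degrees; the focal length in pixels is half the picture's height over the tangent of half this angle, whatever the lens; pixels are square), "cx", "cy" (the principal point, pixels), "world_from_camera" (4x4, takes a point from camera to world coordinates). Camera axes: x right, y up, looking along -z (the intrinsics and any distortion apply to the point x, -y, -z); pixel columns grow to the right and rows downward; lengths in m; the calibration is good to about 2 mm. A picture is of the moment at which its call begins: read the wrist's pose just before it. camera_params takes no time and is no camera call; for the wrist camera it gives the pose at the moment of the call.
- manip.sign_off(): hands the job in; it is judged then, once.
Trained networks look in the newest picture that a camera, given by its name, has taken for a name from the list of things; names that differ only in an ending like _2 or _b are one class to them, and where a whole thing is asked for, a point or a joint stands for the part that bears it (a point fixed in the world has none). Each returns a list of dicts, best first, with "conf" (0 to 1); they miss things now and then, are a little off and sometimes report something else, mostly with a low value. They report only what shows in the picture. A call takes as long as a camera call. They do not tell look-alikes from the thing itself.
- manip.find_in(camera, target): "extent" ([left, top, right, bottom] in pixels, round what is visible of it).
The state is a dict: "time_s": time; "joint_positions": joint angles; "qd": joint speeds; "effort": joint torques, N m; "tool_pos": TCP position; "eef_rot": TCP orientation; "force": force on the tool from outside, world axes, zero at the start; "torque": the same for the moment, N m; "gripper_width": opening from 0.0 (shut) to 1.0 (fully open); "finger_force": force on a finger pad.
Only numpy, scipy, OpenCV 4.12 (cv2) and the standard library are available. Lean on these libraries where they do the work, as an engineer would, in place of code of your own. Each camera call takes 0.05 s, during which the arm holds its last target. There are 200 camera calls.

## Task

Get the incense burner ready: take two, and only two, of the charcoal discs from the tin tray and lay them flat, side by side, on the floor of the open clay burner, leaving the other two on the tray. Then draw the slotted spoon out of its slanted holder, turn it level with the open side of its bowl up, and hold the bowl centred over the burner, about 10 cm above its rim, so that I can put resin on it. Finish still holding the spoon there, steady, and leave the cups and the burner's lid where they are.

Things in the scene. Friction and masses are not known exactly. Their poses are not given: they have to be found in the camera images.
- tray: Round tin tray, fixed, 230 mm across, rim 13 mm high, flat floor 3 mm above the stool top (z = 0). Origin at the centre of its underside. Four charcoal discs lie on it. Tray and spoon holder may swap sides.
- burner_floor (a point): Centre of the inner floor of the open clay incense burner (fixed round bowl, 160 mm across and 60 mm high). The inner floor is flat, 130 mm across, 28 mm above the stool top, 32 mm below the rim; the wall is 8 mm thick and flares outward. z up.
- burner_rim (a point): Centre of the burner's mouth, at rim height (60 mm above the stool top). z up.
- holder: Wooden spoon holder, fixed, base 160 x 90 mm, about 145 mm high. Origin at its underside on its mid-line, 20 mm from the mouth-side edge of the base; its -x axis points horizontally to the side its mouth opens to (roughly towards the robot). Its slot (62 mm wide, 30 mm high, 130 mm deep along its lower wall; the upper wall is 40 mm shorter) rises at 45 degrees towards its -x.
- holder_mouth (a point): Centre of the mouth of the holder's slot, about 133 mm above the stool top.
- spoon: Slotted steel spoon, 250 mm long, 80 to 170 g. Straight handle 14 mm wide (y), 8 mm thick (z); shallow flat-bottomed oblong bowl 70 mm long, 52 wide, 14 high. Origin on the handle axis, half-way along the length. x points to the bowl's tip, z out of the bowl's open side: z vertically up means level, open side up.
- spoon_grip (a point): Point on the spoon's handle axis, 45 mm from the handle's end, good to grip; axes as spoon. At the start the bowl lies down in the holder's slot, underside on the slot's lower wall, and 120 mm of handle stands out of the mouth, up at 45 degrees. To free it, draw it at least 110 mm along the slot, up at 45 degrees.
- spoon_bowl (a point): Centre of the spoon's bowl, 170 mm from spoon_grip along the spoon's +x; same axes.
- coal1_center (a point): Centre (half-way up) of a black charcoal disc, 40 mm across, 18 mm high, 25 g, lying flat on the tray; all four are alike, neighbours about 80 mm apart.
- coal1: The same disc as coal1_center; origin at the centre of its underside.
- coal2_center (a point): Centre (half-way up) of a black charcoal disc, 40 mm across, 18 mm high, 25 g, lying flat on the tray; all four are alike, neighbours about 80 mm apart.
- coal2: The same disc as coal2_center; origin at the centre of its underside.
- coal3_center (a point): Centre (half-way up) of a black charcoal disc, 40 mm across, 18 mm high, 25 g, lying flat on the tray; all four are alike, neighbours about 80 mm apart.
- coal3: The same disc as coal3_center; origin at the centre of its underside.
- coal4_center (a point): Centre (half-way up) of a black charcoal disc, 40 mm across, 18 mm high, 25 g, lying flat on the tray; all four are alike, neighbours about 80 mm apart.
- coal4: The same disc as coal4_center; origin at the centre of its underside.
- lid: The burner's loose clay lid, a dome 148 mm across and 68 mm high with a knob, lying on the stool top beyond the burner. Origin at the centre of its underside. To be left alone.
- cup1: White porcelain handleless cup, loose, 68 mm across, 48 mm high. Origin at the centre of its underside. To be left alone.
- cup2: White porcelain handleless cup, loose, 68 mm across, 48 mm high. Origin at the centre of its underside. To be left alone.
- cup3: White porcelain handleless cup, loose, 68 mm across, 48 mm high. Origin at the centre of its underside. To be left alone.
- cup4: White porcelain handleless cup, loose, 68 mm across, 48 mm high. Origin at the centre of its underside. To be left alone.
- cup5: White porcelain handleless cup, loose, 68 mm across, 48 mm high. Origin at the centre of its underside. To be left alone.
- cup6: White porcelain handleless cup, loose, 68 mm across, 48 mm high. Origin at the centre of its underside. To be left alone.
Things that resemble listed ones, but are neither listed nor needed, are in the scene too. What is shaped like the coal3 but purple or yellow is not meant. What is shaped like the coal1 but blue or pink is not meant.

How it is judged:
On the way, in this order (a step that is already met when the one before it is completed fails the run):
1. exactly two discs lie flat on the burner's floor, let go, the other two on the tray, while the spoon is still in its holder ((((horizontal distance between coal1_center and burner_floor below 0.055 m and z of coal1_center in the frame of burner_floor between 0.004 and 0.014 m) and (horizontal distance between coal2_center and burner_floor below 0.055 m and z of coal2_center in the frame of burner_floor between 0.004 and 0.014 m) and (horizontal distance between coal3_center and tray below 0.105 m and height (world z) of coal3_center below 0.022 m) and (horizontal distance between coal4_center and tray below 0.105 m and height (world z) of coal4_center below 0.022 m)) or ((horizontal distance between coal1_center and burner_floor below 0.055 m and z of coal1_center in the frame of burner_floor between 0.004 and 0.014 m) and (horizontal distance between coal2_center and tray below 0.105 m and height (world z) of coal2_center below 0.022 m) and (horizontal distance between coal3_center and burner_floor below 0.055 m and z of coal3_center in the frame of burner_floor between 0.004 and 0.014 m) and (horizontal distance between coal4_center and tray below 0.105 m and height (world z) of coal4_center below 0.022 m)) or ((horizontal distance between coal1_center and burner_floor below 0.055 m and z of coal1_center in the frame of burner_floor between 0.004 and 0.014 m) and (horizontal distance between coal2_center and tray below 0.105 m and height (world z) of coal2_center below 0.022 m) and (horizontal distance between coal3_center and tray below 0.105 m and height (world z) of coal3_center below 0.022 m) and (horizontal distance between coal4_center and burner_floor below 0.055 m and z of coal4_center in the frame of burner_floor between 0.004 and 0.014 m)) or ((horizontal distance between coal1_center and tray below 0.105 m and height (world z) of coal1_center below 0.022 m) and (horizontal distance between coal2_center and burner_floor below 0.055 m and z of coal2_center in the frame of burner_floor between 0.004 and 0.014 m) and (horizontal distance between coal3_center and burner_floor below 0.055 m and z of coal3_center in the frame of burner_floor between 0.004 and 0.014 m) and (horizontal distance between coal4_center and tray below 0.105 m and height (world z) of coal4_center below 0.022 m)) or ((horizontal distance between coal1_center and tray below 0.105 m and height (world z) of coal1_center below 0.022 m) and (horizontal distance between coal2_center and burner_floor below 0.055 m and z of coal2_center in the frame of burner_floor between 0.004 and 0.014 m) and (horizontal distance between coal3_center and tray below 0.105 m and height (world z) of coal3_center below 0.022 m) and (horizontal distance between coal4_center and burner_floor below 0.055 m and z of coal4_center in the frame of burner_floor between 0.004 and 0.014 m)) or ((horizontal distance between coal1_center and tray below 0.105 m and height (world z) of coal1_center below 0.022 m) and (horizontal distance between coal2_center and tray below 0.105 m and height (world z) of coal2_center below 0.022 m) and (horizontal distance between coal3_center and burner_floor below 0.055 m and z of coal3_center in the frame of burner_floor between 0.004 and 0.014 m) and (horizontal distance between coal4_center and burner_floor below 0.055 m and z of coal4_center in the frame of burner_floor between 0.004 and 0.014 m))) and distance of spoon from where it was at the start of the episode below 0.03 m and contact force between the fingers and coal1 below 0.1 N and contact force between the fingers and coal2 below 0.1 N and contact force between the fingers and coal3 below 0.1 N and contact force between the fingers and coal4 below 0.1 N), for 0.2 s.
2. the spoon is drawn out of the holder and held up by the gripper (contact force between the fingers and spoon above 0.5 N and height (world z) of spoon_bowl above 0.13 m), for 0.1 s.
At the end, for the whole second after the job is handed in: Two discs flat on the burner floor (centres within 55 mm of its middle, 4 to 14 mm above it), two on the tray. Gripper holds the spoon at rest, level and bowl up (within 15 degrees), bowl centre within 40 mm sideways of the burner centre and 50 to 200 mm above its rim ((((horizontal distance between coal1_center and burner_floor below 0.055 m and z of coal1_center in the frame of burner_floor between 0.004 and 0.014 m) and (horizontal distance between coal2_center and burner_floor below 0.055 m and z of coal2_center in the frame of burner_floor between 0.004 and 0.014 m) and (horizontal distance between coal3_center and tray below 0.105 m and height (world z) of coal3_center below 0.022 m) and (horizontal distance between coal4_center and tray below 0.105 m and height (world z) of coal4_center below 0.022 m)) or ((horizontal distance between coal1_center and burner_floor below 0.055 m and z of coal1_center in the frame of burner_floor between 0.004 and 0.014 m) and (horizontal distance between coal2_center and tray below 0.105 m and height (world z) of coal2_center below 0.022 m) and (horizontal distance between coal3_center and burner_floor below 0.055 m and z of coal3_center in the frame of burner_floor between 0.004 and 0.014 m) and (horizontal distance between coal4_center and tray below 0.105 m and height (world z) of coal4_center below 0.022 m)) or ((horizontal distance between coal1_center and burner_floor below 0.055 m and z of coal1_center in the frame of burner_floor between 0.004 and 0.014 m) and (horizontal distance between coal2_center and tray below 0.105 m and height (world z) of coal2_center below 0.022 m) and (horizontal distance between coal3_center and tray below 0.105 m and height (world z) of coal3_center below 0.022 m) and (horizontal distance between coal4_center and burner_floor below 0.055 m and z of coal4_center in the frame of burner_floor between 0.004 and 0.014 m)) or ((horizontal distance between coal1_center and tray below 0.105 m and height (world z) of coal1_center below 0.022 m) and (horizontal distance between coal2_center and burner_floor below 0.055 m and z of coal2_center in the frame of burner_floor between 0.004 and 0.014 m) and (horizontal distance between coal3_center and burner_floor below 0.055 m and z of coal3_center in the frame of burner_floor between 0.004 and 0.014 m) and (horizontal distance between coal4_center and tray below 0.105 m and height (world z) of coal4_center below 0.022 m)) or ((horizontal distance between coal1_center and tray below 0.105 m and height (world z) of coal1_center below 0.022 m) and (horizontal distance between coal2_center and burner_floor below 0.055 m and z of coal2_center in the frame of burner_floor between 0.004 and 0.014 m) and (horizontal distance between coal3_center and tray below 0.105 m and height (world z) of coal3_center below 0.022 m) and (horizontal distance between coal4_center and burner_floor below 0.055 m and z of coal4_center in the frame of burner_floor between 0.004 and 0.014 m)) or ((horizontal distance between coal1_center and tray below 0.105 m and height (world z) of coal1_center below 0.022 m) and (horizontal distance between coal2_center and tray below 0.105 m and height (world z) of coal2_center below 0.022 m) and (horizontal distance between coal3_center and burner_floor below 0.055 m and z of coal3_center in the frame of burner_floor between 0.004 and 0.014 m) and (horizontal distance between coal4_center and burner_floor below 0.055 m and z of coal4_center in the frame of burner_floor between 0.004 and 0.014 m))) and contact force between the fingers and spoon above 0.5 N and angle between spoon_bowl's own z axis and vertical below 0.26 rad and horizontal distance between spoon_bowl and burner_rim below 0.04 m and z of spoon_bowl in the frame of burner_rim between 0.05 and 0.2 m and linear speed of spoon below 0.05 m/s and angular speed of spoon below 0.3 rad/s); the arm keeps its last pose, push and grip.
It fails at once if a cup or the lid is pushed away (more than 25 mm) or tipped (distance of any of cup1, cup2, cup3, cup4, cup5, cup6, lid from where it was at the start of the episode above 0.025 m or angle between any of cup1, cup2, cup3, cup4, cup5, cup6, lid's own z axis and vertical above 0.35 rad).
It also fails if it takes over 72 s, if anything falls off the work surface, if the arm or the gripper's body presses on something with over 40 N, if the wrist force passes 120 N, or if a joint passes its speed limit or range.

## Working session

There is one attempt and no reset: what is moved stays moved. The work goes in short steps, Python scripts to look and compute and a shell command to move; the robot and the scene stay as the last step left them, time stands still between calls to the robot, and variables do not carry over. Pictures are saved under pics/ and viewed, at most 10 in all, crops included, and the job is handed in when it is done.

```bash
ls; mkdir -p pics; cat > h.py <<'E'
import numpy as np,cv2,json
from bench import manip
def cap(n):
    p=manip.camera_params(n); im,d=manip.capture(n); return p,im,d
def cloud(p,d):
    h,w=d.shape; f=h/2/np.tan(np.radians(p['vfov'])/2)
    v,u=np.mgrid[:h,:w]
    P=np.stack([(u-p['cx'])/f*d,-(v-p['cy'])/f*d,-d,np.ones_like(d)],-1)
    W=P@np.array(p['world_from_camera']).T
    W[d==0]=np.nan
    return W[...,:3]
E
python3 - <<'E'
from h import *
ims=[]
for n in ['scene','side']:
    p,im,d=cap(n); print(n,{k:np.round(v,3).tolist() for k,v in p.items() if not isinstance(v,str)})
    np.savez(n,im=im,W=cloud(p,d)); W=cloud(p,d)
    cv2.imwrite(f'pics/{n}0.png',im[...,::-1])
    for t in ['tray','burner_floor','holder','spoon','coal1','lid','cup1']:
        for r in manip.find_in(n,t)[:6]:
            e=r['extent'];u,v=int((e[0]+e[2])/2),int((e[1]+e[3])/2)
            print(t,round(r['conf'],2),np.round(e).tolist(),np.round(W[min(v,383),min(u,511)],3), im[min(v,383),min(u,511)])
s=manip.sense();print(s)
E
```

```text
pics
scene {'vfov': 49.504, 'cx': 254.596, 'cy': 188.815, 'world_from_camera': [[0.29, -0.604, 0.742, 1.417], [0.957, 0.181, -0.227, -0.262], [0.003, 0.776, 0.63, 0.86], [0.0, 0.0, 0.0, 1.0]]}
tray 0.57 [120.0, 207.0, 201.0, 267.0] [ 0.533 -0.275  0.001] [231 222 193]
burner_floor 0.74 [165.0, 236.0, 180.0, 251.0] [ 0.588 -0.246  0.019] [8 9 9]
burner_floor 0.68 [229.0, 189.0, 284.0, 232.0] [0.535 0.012 0.029] [193  93  50]
holder 0.67 [141.0, 235.0, 153.0, 248.0] [ 0.564 -0.314  0.023] [18 14 12]
holder 0.64 [325.0, 173.0, 376.0, 235.0] [0.642 0.258 0.084] [153  85  44]
holder 0.59 [334.0, 136.0, 353.0, 184.0] [0.531 0.28  0.157] [169 155 137]
spoon 0.55 [334.0, 134.0, 351.0, 186.0] [0.529 0.278 0.153] [148 134 118]
coal1 0.75 [139.0, 234.0, 155.0, 248.0] [ 0.564 -0.314  0.023] [18 14 12]
coal1 0.73 [144.0, 216.0, 154.0, 230.0] [ 0.492 -0.299  0.022] [14 14 13]
coal1 0.64 [147.0, 184.0, 156.0, 198.0] [ 0.335 -0.277  0.017] [112  42 122]
coal1 0.52 [168.0, 238.0, 178.0, 249.0] [ 0.588 -0.246  0.019] [8 9 9]
coal1 0.51 [176.0, 278.0, 195.0, 294.0] [ 0.741 -0.236  0.015] [243 134 147]

[... 2039 characters left out ...]
001] [181 165 144]
{'time_s': 0.8, 'joint_positions': array([-1.23403562e+00,  2.20371328e-01,  1.52645212e+00, -1.92864363e-06,
        1.39467830e+00, -1.26086849e-01]), 'qd': array([-0.00025432, -0.0013037 ,  0.00125948, -0.0001725 ,  0.00034954,
        0.00018767]), 'effort': array([ 1.42745052e-04, -4.94510937e+01, -3.87686992e+01,  6.97897654e-02,
        4.68546187e-02, -1.43859768e-05]), 'tool_pos': array([ 0.27907305, -0.55926315,  0.2225808 ]), 'eef_rot': array([3.05775205e+00, 7.20546670e-01, 1.20477115e-05]), 'force': array([-0.4805696 ,  0.31295894,  0.05968115]), 'torque': array([ 0.04543833, -0.02238103,  0.02018791]), 'finger_force': 0.0, 'gripper_width': 0.9951967978523475}
```

```bash
python3 - <<'E'
from h import *
a=np.hstack([np.load('scene.npz')['im'][100:330,90:410],np.load('side.npz')['im'][90:360,160:400][:230]])
for n in ['scene','side']:
    D=np.load(n+'.npz');im,W=D['im'].astype(int),D['W']
    x,y,z=W[...,0],W[...,1],W[...,2]
    m=(im.max(2)<110)&(z>.012)&(z<.03)&(np.hypot(x-.53,y+.275)<.12)
    k,l,st,c=cv2.connectedComponentsWithStats(m.astype(np.uint8))
    for i in range(1,k):
        if st[i,4]>25: 
            q=W[l==i]; t=q[q[:,2]>.016]; print(n,'coal',st[i,4],np.round(np.median(t,0),4),np.round((t.min(0)+t.max(0))/2,4),np.round(c[i]))
    m=(np.hypot(x-.545,y-.013)<.1)&(z>.052)&(z<.068)
    q=W[m][:,:2]; A=np.c_[2*q,np.ones(len(q))]; s=np.linalg.lstsq(A,(q**2).sum(1),rcond=None)[0]
    print(n,'burner',s[:2],np.sqrt(s[2]+s[:2]@s[:2]),len(q))
    m=(z>.15)&(y>.15)&(x>.4)&(x<.75); q=W[m]; c=np.median(q,0); q=q[np.linalg.norm(q-c,axis=1)<.12]
    c=q.mean(0);u,sv,vt=np.linalg.svd(q-c);print(n,'spoon',c,vt[0],np.ptp((q-c)@vt[0]),q[q[:,2]>q[:,2].max()-.01].mean(0))
    for r in [(0.12,.15)]:
        m=(z>r[0])&(z<r[1])&(y>.15)&(x>.45)&(x<.8);print(n,'holder top',W[m].min(0),W[m].max(0))
cv2.imwrite('pics/sc.png',cv2.resize(np.load('scene.npz')['im'][110:330,90:410][...,::-1],None,fx=2.5,fy=2.5))
cv2.imwrite('pics/sd.png',cv2.resize(np.load('side.npz')['im'][80:360,150:410][...,::-1],None,fx=2.1,fy=2.1))
E
```

```text
scene coal 111 [ 0.485  -0.3018  0.0201] [ 0.4815 -0.3014  0.0206] [148. 222.]
scene coal 106 [ 0.5043 -0.2236  0.0206] [ 0.5041 -0.2233  0.0204] [176. 221.]
scene coal 121 [ 0.5577 -0.3173  0.0203] [ 0.5554 -0.3178  0.0202] [145. 241.]
scene coal 126 [ 0.5865 -0.2448  0.0203] [ 0.585  -0.245   0.0205] [173. 243.]
scene burner [0.55257356 0.01031487] 0.07522109748239748 471
scene spoon [0.46023054 0.6391796  0.17954845] [ 0.84251729 -0.48866594  0.22664999] 0.15605864738844105 [0.52904292 0.60180123 0.20872499]
scene holder top [0.45059427 0.24790752 0.12000371] [0.64025058 0.68181528 0.14973394]
side coal 202 [ 0.5005 -0.2261  0.0201] [ 0.4999 -0.2249  0.0204] [261. 291.]
side coal 208 [ 0.5824 -0.2478  0.0204] [ 0.5822 -0.247   0.0204] [297. 290.]
side coal 235 [ 0.5537 -0.3199  0.0204] [ 0.554  -0.3187  0.0206] [297. 321.]
side coal 233 [ 0.4799 -0.3048  0.0202] [ 0.4799 -0.3033  0.0209] [263. 324.]
side burner [0.55103737 0.00848873] 0.0750685613716785 557
side spoon [0.45290579 0.63469521 0.17803595] [-0.87767138  0.40592663 -0.2547872 ] 0.14958590907836627 [0.52434751 0.5989372  0.20709604]
side holder top [0.45007151 0.24538477 0.12008329] [0.63787434 0.66886865 0.14986753]
```

View pics/sc.png

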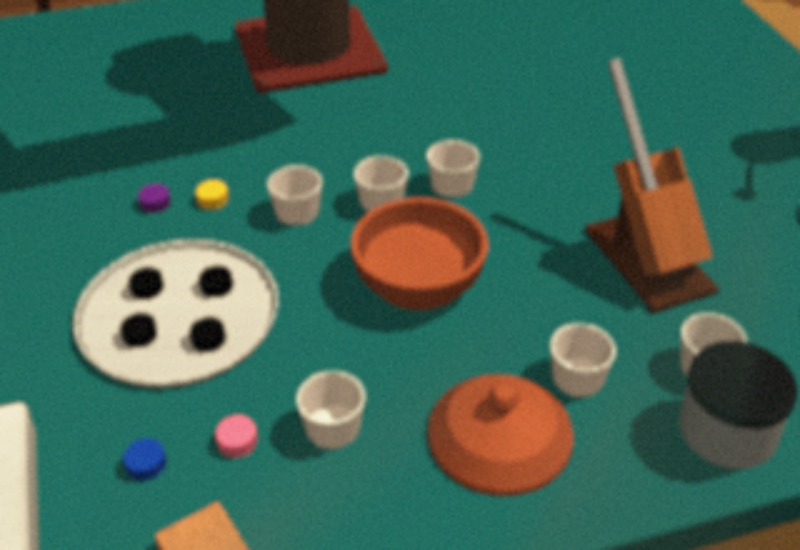

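View pics/sd.png

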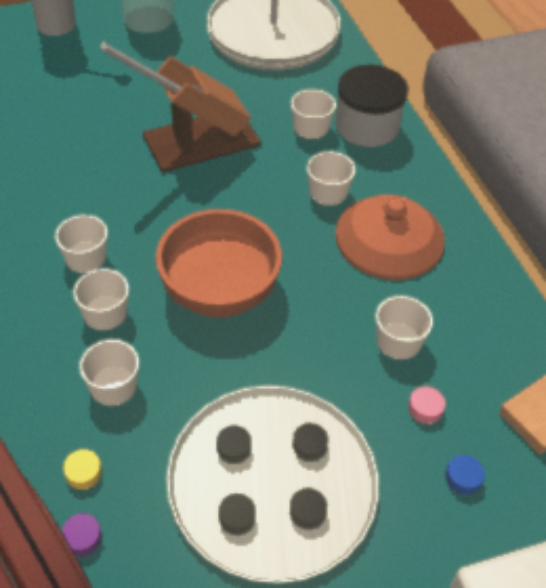

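The pictures show the four black coals on the tin tray at left, with the burner in the middle. The holder and spoon are at right. Coals are free along the gripper's present closing direction. Going to the near-left coal D (0.481, -0.303).

```bash
python3 -m creep '{"slide":[[4,5,-1],[8,10,-3],[12,15,-5],[16,20,-7],[20.2,25.0,-9]],"delta_rot":[[0,0,0],[0,0,0],[0,0,0],[0,0,0],[0,0,0]],"claw":[1,1,1,1,1]}' 10
python3 -m creep '{"slide":[[0,0.6,0],[0,0.6,0],[0,0.6,0],[0,0.6,0],[0,0.6,0]],"delta_rot":[[0,0,0],[0,0,0],[0,0,0],[0,0,0],[0,0,0]],"claw":[1,1,1,1,1]}'
python3 - <<'E'
from h import *
p,im,d=cap('wrist');W=cloud(p,d);z=W[...,2]
cv2.imwrite('pics/w1.png',im[...,::-1])
m=(im.max(2)<110)&(z>.014)&(z<.028)
k,l,st,c=cv2.connectedComponentsWithStats(m.astype(np.uint8))
for i in range(1,k):
    if st[i,4]>100:
        t=W[l==i];print(st[i],np.round((t.min(0)+t.max(0))/2,4),np.round(np.ptp(t,axis=0),3))
for n in ['scene','side']:
    D=np.load(n+'.npz');im,W=D['im'].astype(int),D['W']
    x,y,z=W[...,0],W[...,1],W[...,2]
    m=(z>.15)&(y>.15)&(y<.4)&(x>.4)&(x<.75); q=W[m]
    c=q.mean(0);u,sv,vt=np.linalg.svd(q-c,full_matrices=False);print(n,'spoon',len(q),c,vt[0],np.ptp((q-c)@vt[0]),q.min(0),q.max(0))
    m=(z>.1)&(z<.15)&(y>.15)&(y<.4)&(x>.45)&(x<.8);print(n,'holder top',W[m].min(0),W[m].max(0))
    m=(z>.008)&(z<.03)&(y>.15)&(y<.4)&(x>.5)&(x<.72)&(im[...,0]>im[...,1]+15);t=W[m][:,:2].astype(np.float32);print('base',cv2.minAreaRect(t))
E
```

```text
time_s: 1.3
tool_pos: [0.4309, -0.37, 0.157]
eef_rot: [3.057, 0.72, 0.001]
force: [1.2, 0.2, -0.9]
gripper_width: 1.0
finger_force: 0.0
time_s: 1.8
tool_pos: [0.4294, -0.367, 0.1579]
eef_rot: [3.058, 0.717, 0.001]
force: [0.0, -1.1, 0.4]
gripper_width: 1.001
finger_force: 0.0
[ 242    0   47   45 1764] [ 0.555  -0.3149  0.019 ] [0.037 0.038 0.01 ]
[499   0  13  24 143] [ 0.6494 -0.4922  0.021 ] [0.008 0.021 0.014]
[ 112    2   49   51 1895] [ 0.5021 -0.2211  0.0189] [0.037 0.039 0.009]
[ 189   70   45   46 1544] [ 0.4822 -0.2997  0.0195] [0.037 0.038 0.008]
scene spoon 148 [0.50227972 0.2777227  0.18071519] [ 0.7123892   0.06463758 -0.69880156] 0.09019145310996582 [0.46910532 0.2689769  0.15028419] [0.53787301 0.28759303 0.21271517]
scene holder top [0.52885855 0.24767295 0.10005512] [0.62442898 0.32501159 0.14947069]
base ((0.6070175766944885, 0.28435736894607544), (0.15580692887306213, 0.08509241789579391), 7.117362022399902)
side spoon 105 [0.49928879 0.27458289 0.18235076] [ 0.71440983  0.05445467 -0.69760539] 0.08773515593034108 [0.46872599 0.26752571 0.1506502 ] [0.53526823 0.2858484  0.21028487]
side holder top [0.52711694 0.24538477 0.10029637] [0.62330251 0.32367041 0.14986753]
base ((0.6029181480407715, 0.284578412771225), (0.1564476042985916, 0.08881109207868576), 5.5347676277160645)
```

View pics/w1.png

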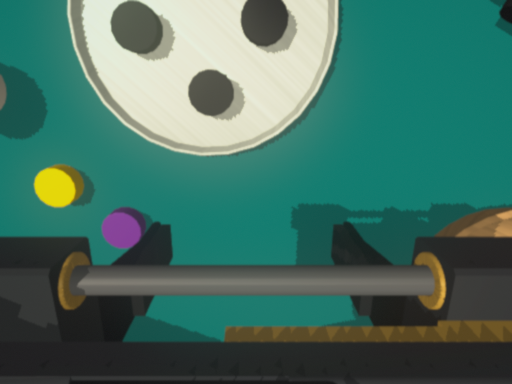

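The wrist view shows coal D at pixel (211, 93), with A at (136, 27) and C at (264, 20). Nothing stands in the way, so I'm descending on D.

```bash
python3 -m creep '{"slide":[[3,3.5,-1],[5.3,6.6,-3],[5.3,6.6,-7],[5.3,6.6,-10.5],[5.3,6.6,-12]],"delta_rot":[[0,0,0],[0,0,0],[0,0,0],[0,0,0],[0,0,0]],"claw":[1,1,1,1,1]}' 10
python3 -m creep '{"slide":[[0,0,-1.5],[0,0,-3],[0,0,-3],[0,0,-3],[0,0,-3]],"delta_rot":[[0,0,0],[0,0,0],[0,0,0],[0,0,0],[0,0,0]],"claw":[1,1,1,1,1]}'
```

```text
time_s: 2.35
tool_pos: [0.4809, -0.2981, 0.0338]
eef_rot: [-3.054, -0.719, 0.005]
force: [-0.6, 0.6, -0.1]
gripper_width: 1.001
finger_force: 0.0
time_s: 2.85
tool_pos: [0.4839, -0.3004, 0.0086]
eef_rot: [3.056, 0.72, 0.002]
force: [0.9, -0.7, 0.4]
gripper_width: 0.997
finger_force: 0.0
```

```bash
python3 -m creep '{"slide":[[0,0,0],[0,0,0],[0,0,0],[0,0,0],[0,0,0]],"delta_rot":[[0,0,0],[0,0,0],[0,0,0],[0,0,0],[0,0,0]],"claw":[0,0,0,0,0]}' 12
python3 -m creep '{"slide":[[0,0,0],[0,0,0],[0,0,2],[0,0,6],[0,0,10]],"delta_rot":[[0,0,0],[0,0,0],[0,0,0],[0,0,0],[0,0,0]],"claw":[0,0,0,0,0]}'
python3 -m creep '{"slide":[[1,4,1],[2,8,1],[3,13,1],[4,18,1],[4.6,22,1]],"delta_rot":[[0,0,0],[0,0,0],[0,0,0],[0,0,0],[0,0,0]],"claw":[0,0,0,0,0]}'
```

```text
time_s: 3.35
tool_pos: [0.483, -0.2994, 0.0073]
eef_rot: [-3.058, -0.72, -0.0]
force: [-0.4, 0.2, 0.0]
gripper_width: 0.63
finger_force: 0.0
time_s: 3.85
tool_pos: [0.4821, -0.2987, 0.1073]
eef_rot: [-3.056, -0.72, 0.003]
force: [0.5, -0.5, -0.3]
gripper_width: 0.454
finger_force: 12.0
time_s: 4.35
tool_pos: [0.5292, -0.0772, 0.1174]
eef_rot: [-3.058, -0.721, -0.001]
force: [0.7, -0.4, -0.2]
gripper_width: 0.454
finger_force: 12.0
```

```bash
python3 - <<'E'
from h import *
p,im,d=cap('wrist');W=cloud(p,d);x,y,z=np.moveaxis(W,-1,0)
cv2.imwrite('pics/w2.png',im[...,::-1])
m=(np.hypot(x-.551,y-.01)<.1)&(z>.055)&(z<.068)
q=W[m][:,:2]; A=np.c_[2*q,np.ones(len(q))]; s=np.linalg.lstsq(A,(q**2).sum(1),rcond=None)[0]
print('burner',s[:2],np.sqrt(s[2]+s[:2]@s[:2]),len(q))
t=manip.sense()['tool_pos']
for n in ['side','scene']:
    p,im,d=cap(n);W=cloud(p,d)
    m=(np.hypot(W[...,0]-t[0],W[...,1]-t[1])<.03)&(W[...,2]>.07)&(W[...,2]<.2)
    m&=(im.max(2)<110); q=W[m]; print(n,t,len(q),q[:,2].min() if len(q) else 0, np.median(q,0))
E
```

```text
burner [0.55326953 0.01335769] 0.07450906345620313 9136
side [ 0.52938981 -0.07153156  0.11720779] 231 0.11566687644425577 [ 0.5160911  -0.07295658  0.13052382]
scene [ 0.52938981 -0.07153156  0.11720779] 270 0.11226993235771865 [ 0.52574236 -0.06105918  0.13217729]
```

View pics/w2.png

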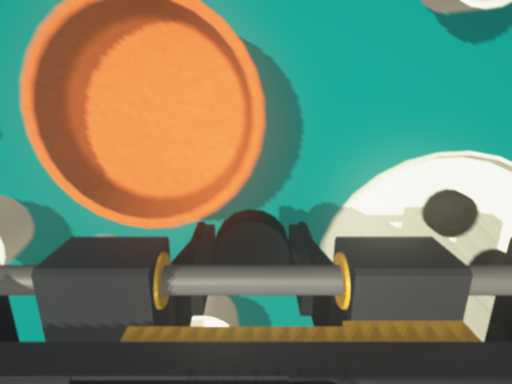

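```bash
python3 -m creep '{"slide":[[0.2,4,0],[0.2,7.2,0],[0.2,7.2,0],[0.2,7.2,-3],[0.2,7.2,-6]],"delta_rot":[[0,0,0],[0,0,0],[0,0,0],[0,0,0],[0,0,0]],"claw":[0,0,0,0,0]}'
python3 -m creep '{"slide":[[0,0,-0.8],[0,0,-1.5],[0,0,-2],[0,0,-2.3],[0,0,-2.3]],"delta_rot":[[0,0,0],[0,0,0],[0,0,0],[0,0,0],[0,0,0]],"claw":[0,0,0,0,0]}'
```

```text
time_s: 5.0
tool_pos: [0.5325, -0.0091, 0.0579]
eef_rot: [3.056, 0.719, 0.005]
force: [0.3, -0.4, -0.2]
gripper_width: 0.452
finger_force: 12.0
time_s: 5.5
tool_pos: [0.5314, -0.0077, 0.0348]
eef_rot: [3.058, 0.72, 0.001]
force: [-0.3, -0.3, -0.1]
gripper_width: 0.452
finger_force: 12.0
```

```bash
python3 -m creep '{"slide":[[0,0.4,0],[0,0.8,0],[0,0.8,-0.1],[0,0.8,-0.2],[0,0.8,-0.2]],"delta_rot":[[0,0,0],[0,0,0],[0,0,0],[0,0,0],[0,0,0]],"claw":[0,0,0,0,0]}'
python3 -m creep '{"slide":[[0,0,0],[0,0,0],[0,0,0],[0,0,0],[0,0,0]],"delta_rot":[[0,0,0],[0,0,0],[0,0,0],[0,0,0],[0,0,0]],"claw":[0.64,0.64,0.64,0.64,0.64]}'
python3 -m creep '{"slide":[[0,0,2],[0,0,5],[0,0,9],[2,-5,9],[3,-9,9]],"delta_rot":[[0,0,0],[0,0,0],[0,0,0],[0,0,0],[0,0,0]],"claw":[0.64,0.64,0.64,0.7,0.8]}'
```

```text
time_s: 6.0
tool_pos: [0.531, 0.0006, 0.0322]
eef_rot: [-3.058, -0.721, -0.0]
force: [0.7, 0.6, -1.4]
gripper_width: 0.453
finger_force: 12.0
time_s: 6.5
tool_pos: [0.531, 0.0005, 0.0323]
eef_rot: [-3.058, -0.72, -0.0]
force: [0.1, -0.6, -0.2]
gripper_width: 0.632
finger_force: 0.0
time_s: 7.0
tool_pos: [0.5633, -0.0902, 0.125]
eef_rot: [3.054, 0.725, 0.007]
force: [0.3, -0.1, 0.6]
gripper_width: 0.726
finger_force: 0.0
```

```bash
python3 -m creep '{"slide":[[0.8,-5,0],[1.6,-10,0],[2.4,-15.4,0],[2.4,-15.4,0],[2.4,-15.4,-3]],"delta_rot":[[0,0,0],[0,0,0],[0,0,0],[0,0,0],[0,0,0]],"claw":[1,1,1,1,1]}' 12
python3 -m creep '{"slide":[[0,0,-3.5],[0,0,-7],[0,0,-8.4],[0,0,-8.4],[0,0,-8.4]],"delta_rot":[[0,0,0],[0,0,0],[0,0,0],[0,0,0],[0,0,0]],"claw":[1,1,1,1,1]}'
```

```text
time_s: 7.5
tool_pos: [0.5882, -0.2475, 0.0966]
eef_rot: [3.053, 0.714, 0.011]
force: [1.0, 0.0, 0.6]
gripper_width: 0.997
finger_force: 0.0
time_s: 8.0
tool_pos: [0.5855, -0.2433, 0.0089]
eef_rot: [3.057, 0.721, 0.001]
force: [-0.4, 0.6, 1.4]
gripper_width: 0.996
finger_force: 0.0
```

```bash
python3 -m creep '{"slide":[[0,0,0],[0,0,0],[0,0,0],[0,0,0],[0,0,0]],"delta_rot":[[0,0,0],[0,0,0],[0,0,0],[0,0,0],[0,0,0]],"claw":[0,0,0,0,0]}'
python3 -m creep '{"slide":[[0,0,0],[0,0,0],[0,0,0],[0,0,0],[0,0,0]],"delta_rot":[[0,0,0],[0,0,0],[0,0,0],[0,0,0],[0,0,0]],"claw":[0,0,0,0,0]}'
```

```text
time_s: 8.5
tool_pos: [0.5851, -0.2435, 0.0085]
eef_rot: [3.058, 0.72, 0.0]
force: [0.1, -0.4, 0.3]
gripper_width: 0.629
finger_force: 0.0
time_s: 9.0
tool_pos: [0.585, -0.2435, 0.0083]
eef_rot: [-3.058, -0.72, 0.0]
force: [-0.1, -0.1, 0.8]
gripper_width: 0.454
finger_force: 12.0
```

```bash
python3 -m creep '{"slide":[[0,0,3],[0,0,7],[0,0.5,10],[0,4.5,10.5],[-0.5,9,10.5]],"delta_rot":[[0,0,0],[0,0,0],[0,0,0],[0,0,0],[0,0,0]],"claw":[0,0,0,0,0]}'
python3 -m creep '{"slide":[[-0.1,4.5,0],[-0.3,9,0],[-0.5,13.5,0],[-0.5,17.6,0],[-0.5,17.6,0]],"delta_rot":[[0,0,0],[0,0,0],[0,0,0],[0,0,0],[0,0,0]],"claw":[0,0,0,0,0]}'
python3 -m creep '{"slide":[[0,0,-2],[0,0,-4],[0,0,-5.5],[0,0,-7],[0,0,-7.5]],"delta_rot":[[0,0,0],[0,0,0],[0,0,0],[0,0,0],[0,0,0]],"claw":[0,0,0,0,0]}'
```

```text
time_s: 9.5
tool_pos: [0.5818, -0.1545, 0.116]
eef_rot: [3.056, 0.716, 0.007]
force: [0.3, 1.3, -0.1]
gripper_width: 0.455
finger_force: 12.0
time_s: 10.0
tool_pos: [0.5744, 0.0274, 0.1133]
eef_rot: [-3.054, -0.728, -0.0]
force: [-0.0, -0.6, -0.3]
gripper_width: 0.46
finger_force: 12.0
time_s: 10.5
tool_pos: [0.5738, 0.0222, 0.0362]
eef_rot: [-3.057, -0.719, 0.004]
force: [-0.9, 0.1, 0.2]
gripper_width: 0.457
finger_force: 12.0
```

```bash
python3 -m creep '{"slide":[[0,0,-0.2],[0,0,-0.4],[0,0,-0.5],[0,0,-0.5],[0,0,-0.5]],"delta_rot":[[0,0,0],[0,0,0],[0,0,0],[0,0,0],[0,0,0]],"claw":[0,0,0,0,0]}'
python3 -m creep '{"slide":[[0,0,0],[0,0,0],[0,0,0],[0,0,0],[0,0,0]],"delta_rot":[[0,0,0],[0,0,0],[0,0,0],[0,0,0],[0,0,0]],"claw":[0.64,0.64,0.64,0.64,0.64]}'
python3 -m creep '{"slide":[[0,0,1],[0,0,3],[0,0,7],[-2,0,11],[-6,0,14]],"delta_rot":[[0,0,0],[0,0,0],[0,0,0],[0,0,0],[0,0,0]],"claw":[0.64,0.64,0.64,0.64,0.64]}'
python3 -m creep '{"slide":[[-4,0,2],[-8,0,4],[-8,0,4],[-8,0,4],[-8,0,4]],"delta_rot":[[0,0,0],[0,0,0],[0,0,0],[0,0,0],[0,0,0]],"claw":[0.64,0.64,0.64,0.64,0.64]}'
python3 - <<'E'
from h import *
p,im,d=cap('wrist');W=cloud(p,d);z=W[...,2]
m=(im.max(2)<110)&(z>.03)&(z<.06)&(np.hypot(W[...,0]-.553,W[...,1]-.012)<.06)
k,l,st,c=cv2.connectedComponentsWithStats(m.astype(np.uint8))
for i in range(1,k):
    if st[i,4]>100:
        t=W[l==i];print(st[i],np.round(np.median(t,0),4),np.round(np.ptp(t,axis=0),3))
cv2.imwrite('pics/w3.png',im[...,::-1]); s=manip.sense(); print(s['joint_positions'],s['tool_pos'])
E
```

```text
time_s: 11.0
tool_pos: [0.5754, 0.0225, 0.0338]
eef_rot: [3.058, 0.72, 0.001]
force: [-1.0, -0.1, 0.4]
gripper_width: 0.454
finger_force: 12.0
time_s: 11.5
tool_pos: [0.575, 0.0225, 0.0333]
eef_rot: [3.058, 0.721, -0.0]
force: [1.1, 0.2, 0.0]
gripper_width: 0.632
finger_force: 0.0
time_s: 12.0
tool_pos: [0.5172, 0.0221, 0.1773]
eef_rot: [3.056, 0.72, 0.008]
force: [-0.3, -0.4, 0.8]
gripper_width: 0.643
finger_force: 0.0
time_s: 12.5
tool_pos: [0.4355, 0.0225, 0.2133]
eef_rot: [3.058, 0.72, 0.001]
force: [0.2, 0.5, -0.6]
gripper_width: 0.64
finger_force: 0.0
[ 296   15   45   47 1577] [0.5744 0.0245 0.0459] [0.039 0.039 0.017]
[ 294   74   42   42 1338] [0.5297 0.0023 0.0458] [0.038 0.04  0.013]
[-1.29716694e-01 -2.42069493e-01  2.00376123e+00  4.31622457e-05
  1.38101268e+00  9.78315077e-01] [0.4353289  0.0224923  0.21266989]
```

View pics/w3.png

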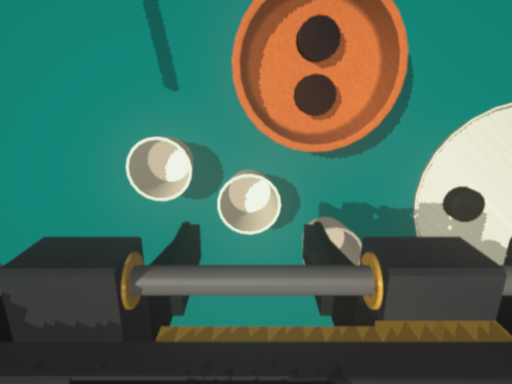

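Both coals lie flat in the burner, at pixels (318, 38) and (315, 95), about 25 mm either side of centre. For the spoon I'm turning the tool half round, so j6 leaves room for later yaw, and moving above the handle.

```bash
python3 -m creep '{"slide":[[0,0,3],[0,1.5,6],[0,4,9],[0,7,11],[0,10,12]],"delta_rot":[[0,0,0.14],[0,0,0.28],[0,0,0.42],[0,0,0.56],[0,0,0.69]],"claw":[0.64,0.64,0.64,0.64,0.64]}'
python3 -m creep '{"slide":[[0,3,0],[0,6,0],[0,9,0],[0,12,0],[0,15,0]],"delta_rot":[[0,0,0.14],[0,0,0.28],[0,0,0.42],[0,0,0.56],[0,0,0.69]],"claw":[0.64,0.64,0.64,0.64,0.64]}'
python3 -m creep '{"slide":[[0,0,0],[0,0,0],[0,0,0],[0,0,0],[0,0,0]],"delta_rot":[[0,0,0.14],[0,0,0.28],[0,0,0.42],[0,0,0.56],[0,0,0.69]],"claw":[0.64,0.64,0.64,0.64,0.64]}'
python3 -m creep '{"slide":[[0,0,0],[0,0,0],[0,0,0],[0,0,0],[0,0,0]],"delta_rot":[[0,0,0.14],[0,0,0.28],[0,0,0.42],[0,0,0.56],[0,0,0.69]],"claw":[0.64,0.64,0.64,0.64,0.64]}'
python3 - <<'E'
from h import *
from scipy.spatial.transform import Rotation as R
s=manip.sense();print(s['joint_positions'],s['tool_pos'],R.from_rotvec(s['eef_rot']).as_matrix().round(3))
p,im,d=cap('wrist');W=cloud(p,d);x,y,z=np.moveaxis(W,-1,0)
cv2.imwrite('pics/w4.png',im[...,::-1])
m=(z>.15)&(z<.23)&(x>.44)&(x<.56)&(y>.22)&(y<.33)
q=W[m];c=q.mean(0);vt=np.linalg.svd(q-c,full_matrices=False)[2]
print('spoon',len(q),c,vt[0],np.ptp((q-c)@vt[0]),q.min(0),q.max(0))
E
```

```text
time_s: 13.05
tool_pos: [0.4364, 0.1235, 0.3345]
eef_rot: [2.63, 1.718, 0.001]
force: [-0.3, -0.9, -0.2]
gripper_width: 0.638
finger_force: 0.0
time_s: 13.55
tool_pos: [0.4354, 0.2741, 0.3315]
eef_rot: [-1.892, -2.506, 0.004]
force: [0.5, -0.9, 0.4]
gripper_width: 0.638
finger_force: 0.0
time_s: 14.05
tool_pos: [0.4355, 0.2729, 0.3313]
eef_rot: [-0.932, -2.997, 0.004]
force: [-0.2, -0.5, -0.6]
gripper_width: 0.637
finger_force: 0.0
time_s: 14.55
tool_pos: [0.4355, 0.2728, 0.3314]
eef_rot: [0.136, -3.135, 0.002]
force: [-0.6, 0.0, 0.5]
gripper_width: 0.64
finger_force: 0.0
[ 4.05977367e-01 -9.53169000e-02  1.65587007e+00  4.51857527e-05
  1.58448713e+00 -1.25164243e+00] [0.43552705 0.27278531 0.33138452] [[-0.996 -0.087 -0.003]
 [-0.087  0.996 -0.001]
 [ 0.003 -0.001 -1.   ]]
spoon 488 [0.49607087 0.28152905 0.18966299] [ 0.72358025  0.069165   -0.68676621] 0.09006293257170599 [0.4691465  0.27264134 0.1500376 ] [0.53744076 0.29151869 0.21259528]
```

View pics/w4.png

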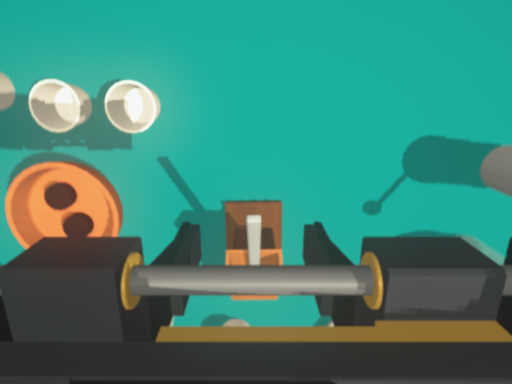

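The wrist view shows the handle (254, 240) midway between the fingers and the closing axis across it, so I'm descending to grip.

```bash
python3 -m creep '{"slide":[[3.5,0.3,0],[6.8,0.6,-1],[6.8,0.6,-4],[6.8,0.6,-8],[6.8,0.6,-11]],"delta_rot":[[0,0,0],[0,0,0],[0,0,0],[0,0,0],[0,0,0]],"claw":[0.64,0.64,0.64,0.64,0.64]}' 50
python3 -m creep '{"slide":[[0,0,-2],[0,0,-4],[0,0,-6.2],[0,0,-6.2],[0,0,-6.2]],"delta_rot":[[0,0,0],[0,0,0],[0,0,0],[0,0,0],[0,0,0]],"claw":[0.64,0.64,0.64,0.64,0.64]}'
python3 -m creep '{"slide":[[0,0,0],[0,0,0],[0,0,0],[0,0,0],[0,0,0]],"delta_rot":[[0,0,0],[0,0,0],[0,0,0],[0,0,0],[0,0,0]],"claw":[0,0,0,0,0]}'
python3 -m creep '{"slide":[[0,0,0],[0,0,0],[0,0,0],[0,0,0],[0,0,0]],"delta_rot":[[0,0,0],[0,0,0],[0,0,0],[0,0,0],[0,0,0]],"claw":[0,0,0,0,0]}'
```

```text
time_s: 15.1
tool_pos: [0.5027, 0.2782, 0.219]
eef_rot: [0.123, -3.135, 0.002]
force: [-0.6, 0.3, -0.1]
gripper_width: 0.635
finger_force: 0.0
time_s: 15.6
tool_pos: [0.5028, 0.2785, 0.1602]
eef_rot: [0.125, -3.137, 0.001]
force: [0.0, -0.3, -0.3]
gripper_width: 0.635
finger_force: 0.0
time_s: 16.1
tool_pos: [0.5032, 0.2786, 0.1617]
eef_rot: [-0.127, 3.138, 0.0]
force: [-0.5, -0.0, 0.8]
gripper_width: 0.274
finger_force: 0.0
time_s: 16.6
tool_pos: [0.503, 0.2785, 0.1614]
eef_rot: [-0.127, 3.139, -0.0]
force: [-0.3, -0.4, 2.0]
gripper_width: 0.154
finger_force: 49.9
```

```bash
python3 -m creep '{"slide":[[-0.7,-0.06,0.7],[-1.8,-0.16,1.8],[-2.9,-0.25,2.9],[-4,-0.35,4],[-5.1,-0.45,5.1]],"delta_rot":[[0,0,0],[0,0,0],[0,0,0],[0,0,0],[0,0,0]],"claw":[0,0,0,0,0]}'
python3 -m creep '{"slide":[[-1.2,-0.1,1.2],[-2.4,-0.2,2.4],[-3.6,-0.3,3.6],[-4.8,-0.42,4.8],[-6,-0.52,6]],"delta_rot":[[0,0,0],[0,0,0],[0,0,0],[0,0,0],[0,0,0]],"claw":[0,0,0,0,0]}'
python3 -m creep '{"slide":[[0,0,2],[0,0,4],[0,0,6],[0,0,6],[0,0,6]],"delta_rot":[[0,0,0],[0,0,0],[0,0,0],[0,0,0],[0,0,0]],"claw":[0,0,0,0,0]}'
python3 - <<'E'
from h import *
s=manip.sense();t=s['tool_pos'];print(s['joint_positions'],t)
a=[]
for n in ['side','scene']:
    p,im,d=cap(n);W=cloud(p,d);g=t+[0,0,.019]
    np.savez(n+'2',im=im,W=W)
    a.append(im[60:300,130:410])
cv2.imwrite('pics/s2.png',cv2.resize(np.hstack(a)[...,::-1],None,fx=1.42,fy=1.42))
E
```

```text
time_s: 17.1
tool_pos: [0.4513, 0.2739, 0.213]
eef_rot: [-0.128, 3.139, 0.0]
force: [0.8, 0.8, -0.4]
gripper_width: 0.156
finger_force: 49.9
time_s: 17.6
tool_pos: [0.3907, 0.2686, 0.2727]
eef_rot: [0.128, -3.138, 0.0]
force: [0.1, -0.4, -1.6]
gripper_width: 0.154
finger_force: 49.9
time_s: 18.1
tool_pos: [0.3916, 0.2688, 0.332]
eef_rot: [-0.128, 3.139, 0.0]
force: [0.4, -0.5, -2.4]
gripper_width: 0.153
finger_force: 49.9
[ 4.35158893e-01 -1.96382735e-01  1.74482671e+00  8.37880960e-05
  1.59310489e+00 -1.21693464e+00] [0.39163362 0.26877238 0.33198101]
```

View pics/s2.png

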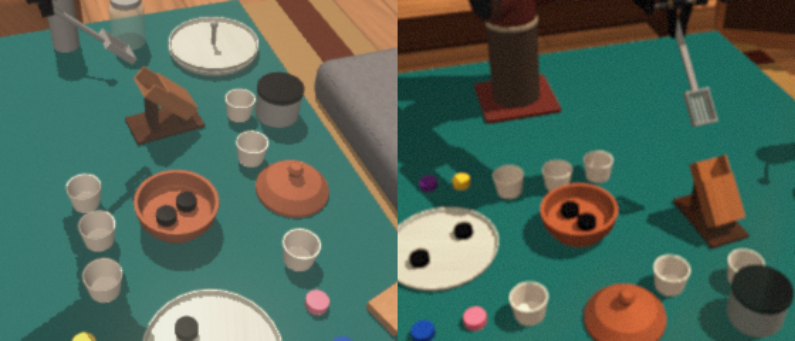

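The side view (left half) shows the spoon free of the holder at the top, still at 45°, with the coals and cups undisturbed. Next I turn it to point to -y.

```bash
python3 -m creep '{"slide":[[1,0.2,0],[2,0.4,0],[3,0.6,0],[4,0.8,0],[5,1,0]],"delta_rot":[[0,0,-0.12],[0,0,-0.25],[0,0,-0.38],[0,0,-0.52],[0,0,-0.66]],"claw":[0,0,0,0,0]}'
python3 -m creep '{"slide":[[1.5,0,0],[3,0,0],[4.5,0,0],[6,0,0],[7.5,0,0]],"delta_rot":[[0,0,-0.14],[0,0,-0.28],[0,0,-0.42],[0,0,-0.56],[0,0,-0.7]],"claw":[0,0,0,0,0]}'
python3 -m creep '{"slide":[[1,0,0],[2,0,0],[3,0,0],[3.6,0,0],[3.6,0,0]],"delta_rot":[[0,0,-0.12],[0,0,-0.22],[0,0,-0.3],[0,0,-0.3],[0,0,-0.3]],"claw":[0,0,0,0,0]}'
python3 -m creep '{"slide":[[0,0,0],[0,0,0],[0,0,0],[0,0,0],[0,0,0]],"delta_rot":[[-0.1,0,0],[-0.22,0,0],[-0.33,0,0],[-0.44,0,0],[-0.5,0,0]],"claw":[0,0,0,0,0]}'
python3 - <<'E'
from h import *
from scipy.spatial.transform import Rotation as R
s=manip.sense();print(s['joint_positions'],s['tool_pos'],R.from_rotvec(s['eef_rot']).as_matrix().round(3),s['gripper_width'])
E
```

```text
time_s: 18.7
tool_pos: [0.4417, 0.2786, 0.3305]
eef_rot: [-0.905, -3.006, 0.003]
force: [-0.3, -0.4, -0.4]
gripper_width: 0.149
finger_force: 49.9
time_s: 19.2
tool_pos: [0.517, 0.2786, 0.3303]
eef_rot: [-1.881, -2.514, 0.004]
force: [0.2, -0.5, -1.4]
gripper_width: 0.154
finger_force: 49.9
time_s: 19.7
tool_pos: [0.553, 0.2785, 0.3307]
eef_rot: [-2.228, -2.214, 0.003]
force: [-0.6, 0.2, -0.9]
gripper_width: 0.155
finger_force: 49.9
time_s: 20.2
tool_pos: [0.552, 0.2801, 0.3311]
eef_rot: [1.942, 1.935, -0.499]
force: [-0.0, -0.3, -1.8]
gripper_width: 0.153
finger_force: 49.9
[ 0.5679672   0.39458854  1.1898714  -0.43348528  1.82157013  0.51901736] [0.55202571 0.28009259 0.33114062] [[ 0.003  1.    -0.   ]
 [ 0.876 -0.003 -0.483]
 [-0.483  0.001 -0.876]] 0.1525299150082113
```

```bash
python3 -m creep '{"slide":[[0,-1,-1],[0,-2.5,-2.5],[0,-4.5,-4.5],[0,-6.5,-6.5],[0,-8.5,-8.5]],"delta_rot":[[-0.1,0,0],[-0.2,0,0],[-0.28,0,0],[-0.28,0,0],[-0.28,0,0]],"claw":[0,0,0,0,0]}'
python3 -m creep '{"slide":[[0,-1.3,-2],[0,-2.6,-4],[0,-2.6,-6],[0,-2.6,-7.5],[0,-2.6,-7.5]],"delta_rot":[[0,0,0],[0,0,0],[0,0,0],[0,0,0],[0,0,0]],"claw":[0,0,0,0,0]}'
python3 - <<'E'
from h import *
s=manip.sense();t=s['tool_pos'];print(s['joint_positions'],t)
a=[]
for n in ['side','scene']:
    p,im,d=cap(n);W=cloud(p,d);x,y,z=np.moveaxis(W,-1,0)
    a.append(im[60:300,130:410])
    m=(z>.12)&(z<.2)&(abs(x-.55)<.06)&(abs(y-.01)<.055); q=W[m]
    if len(q)>5:
        A=np.c_[q[:,:2],np.ones(len(q))]; print(n,len(q),q.min(0),q.max(0),q.mean(0),'plane',np.linalg.lstsq(A,q[:,2],rcond=None)[0])
    m=(z>.12)&(z<.21)&(abs(x-.55)<.03)&(y>.055)&(y<.14); q=W[m]
    if len(q)>5:
        c=q.mean(0);print('handle',len(q),c,np.linalg.svd(q-c,full_matrices=False)[2][0])
cv2.imwrite('pics/s3.png',cv2.resize(np.hstack(a)[...,::-1],None,fx=1.42,fy=1.42))
E
```

```text
time_s: 20.7
tool_pos: [0.552, 0.1938, 0.2449]
eef_rot: [1.766, 1.76, -0.724]
force: [1.2, -0.5, -1.3]
gripper_width: 0.154
finger_force: 49.9
time_s: 21.2
tool_pos: [0.5516, 0.1679, 0.1694]
eef_rot: [1.767, 1.758, -0.727]
force: [-0.9, -0.3, -1.4]
gripper_width: 0.154
finger_force: 49.9
[ 0.52294262  0.50135666  1.46501044 -0.65560776  1.62398831  0.64681626] [0.55156505 0.1679034  0.16937306]
side 502 [ 0.52495055 -0.03023232  0.17192379] [0.57781985 0.06427506 0.19160701] [0.55184334 0.01033899 0.18090109] plane [-0.01100361 -0.00277793  0.18700209]
handle 131 [0.55059264 0.0969808  0.1823074 ] [ 0.00258588 -0.99995495 -0.00913286]
scene 449 [ 0.52074458 -0.02614135  0.17392647] [0.58062802 0.06462621 0.19309348] [0.55102758 0.01270094 0.18302216] plane [0.02171165 0.00252343 0.1710264 ]
handle 140 [0.55371762 0.09662601 0.18360162] [ 1.14353722e-02 -9.99934365e-01 -7.05921690e-04]
```

View pics/s3.png

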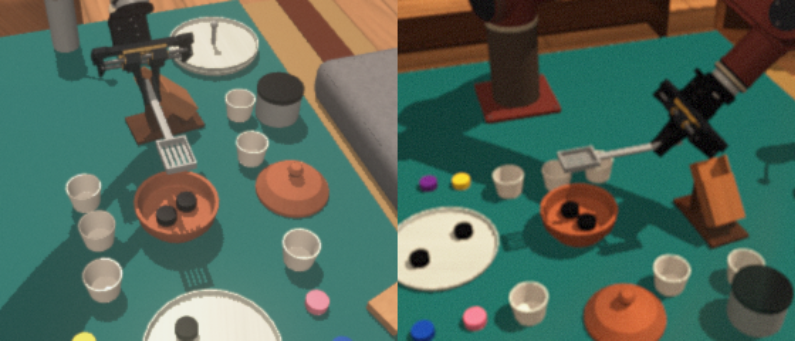

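The spoon is level with the open side up, and its bowl is within 5 mm of the burner's centre, 12 cm above the rim. I'll lower it 2 cm, let it settle and hand in.

```bash
python3 -m creep '{"slide":[[0,0.1,-0.5],[0.1,0.2,-1],[0.2,0.3,-1.5],[0.2,0.3,-2],[0.2,0.3,-2]],"delta_rot":[[0,0,0],[0,0,0],[0,0,0],[0,0,0],[0,0,0]],"claw":[0,0,0,0,0]}'
python3 -m creep '{"slide":[[0,0,0],[0,0,0],[0,0,0],[0,0,0],[0,0,0]],"delta_rot":[[0,0,0],[0,0,0],[0,0,0],[0,0,0],[0,0,0]],"claw":[0,0,0,0,0]}'
python3 -c "
from bench import manip
print(manip.sign_off())"
```

```text
time_s: 21.8
tool_pos: [0.5545, 0.1706, 0.1512]
eef_rot: [1.769, 1.756, -0.724]
force: [-0.7, -0.1, -2.0]
gripper_width: 0.154
finger_force: 49.9
time_s: 22.3
tool_pos: [0.555, 0.1708, 0.1524]
eef_rot: [1.77, 1.755, -0.721]
force: [-0.6, 0.0, -0.6]
gripper_width: 0.152
finger_force: 49.9
the job is handed in; nothing more can be done
None
```

Job handed in at about 22 s (no verdict came back): two coals lie flat side by side in the burner, two remain on the tray, and the gripper holds the spoon level, bowl up, centred about 10 cm above the rim.

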